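# Load a jar rack past the pantry's keeper gate

### The job

Load the waiting rack of two red jam jars into the pantry's storage bay: swing the green sprung gate inward with one fingertip and hold it open while, with the other finger, you push the rack along its runners through the gateway, far enough in that the gate swings fully shut behind it. The gate must not touch the rack or its jars at any time. Only push: do not lift the rack or the jars, keep the jars standing in the rack, and leave everything else on the table where it stands.

Things in the scene. Friction and masses are not known exactly. Their poses are not given: they have to be found in the camera images.
- bay: dark wooden storage bay fixed to the table, open on top, 442 x 220 mm. Origin on the table, on the centre line between the runners, straight below the shut gate; x is the loading direction, y points to the hinge side, z up. Base board x -160 to +282, y -88 to +132, its top (the floor) at z = 8 mm. An already stored rack of jars is fixed at the far end, its near face at x = +205.
- bay_runners (a point): point on the bay's floor, z = 8, on the centre line below the shut gate. Two slippery white nylon runners, 8 mm wide and 8 mm high (top z = 16), at y = +62 and -62 (inner faces y = +-58), bay x -160 to +200, guide the rack.
- bay_side (a point): top of the left side board at the hinge, bay x = 0, y = 126, z = 62 mm. Side boards up to z = 62, inner faces y = +120 and -72, bay x -28 to +282; end posts up to z = 68 at x = -28 to -12; before them only the runners. Between the rack's left side and the left board 64 mm are free for a finger above the runner.
- gate_hinge (a point): hinge axis of the gate, bay x = 0, y = +111, z = 41 mm. A closer spring (0.06 N m shut, 0.135 N m fully open) shuts the gate, softly damped, in about 0.6 s when let go. Shutting, its free edge sweeps out to bay x = 84, and to x = 68 in the rack's path: the rack's rear face must be beyond that.
- gate (a joint): green upright gate leaf, 6 mm thick, bay z 18 to 64, reaching 84 mm from its vertical hinge. 0: shut, the leaf lies along -y of the bay from the hinge (free edge at y = +27, barring the left part of the rack's path). It opens only inward, to +x; the value is the angle in rad, up to 1.5 (nearly along the left side board). From about 0.95 rad it is clear of the rack's path.
- gate_edge (a point): middle of the gate's free edge, 84 mm from the hinge axis, z = 41 mm
- rack: light wooden rack (tray) to be loaded, 62 mm along its x (the loading direction) by 112 mm along y, sides 40 mm high and 5 mm thick, with two jars in it; about 0.44 kg in all (0.3 to 0.6). It stands on the bay's floor between the runners with 2 mm play each side. Origin at the centre of its underside; axes as the bay's. It waits with its front face 11 to 43 mm before the gate's plane x = 0.
- jam_left: red jam jar with a red lid standing in the rack's left (+y) half, 46 mm diameter, 56 mm high, its lid 62 mm above the rack's underside; origin at the centre of its underside
- jam_right: the same in the rack's right (-y) half
- cherry_jar: large red jar, brass lid, 66 mm diameter, 95 mm high, beside the bay's entry; bystander: leave it where it stands
- lids: stack of three loose jar lids, 66 mm diameter, 28 mm high, on the other side of the entry; bystander: leave it where it stands
- cordial: amber bottle, 68 mm diameter, 170 mm high; bystander: leave it where it stands
- mug: blue mug, 80 mm diameter, 90 mm high; bystander: leave it where it stands
- pickle_jar: green pickle jar, 80 mm diameter, 120 mm high; bystander: leave it where it stands
- spoon: spoon, 200 mm long, lying; bystander: leave it where it stands
- bowl: white bowl, 130 mm diameter, 55 mm high; bystander: leave it where it stands
Not all that is in view belongs to the job. Leave any yellow look-alike of the rack alone.

How it is judged (in metres and radians):
On the way:
1. a fingertip holds the gate open (0.85 rad or more) and the fingers push the rack while it is in the gateway (value of joint gate above 0.85 rad and contact force between the fingers and gate above 0.05 N and contact force between the fingers and rack above 0.05 N and x of rack in the frame of bay between -0.031 and 0.05 m), for 0.2 s.
At the end, for the whole second after the job is handed in: The rack stands flat on the bay's floor between the runners (within 6 mm of the centre line, within 0.1 rad of straight), at rest, its centre 95 to 180 mm past the gate's plane; the gate is shut behind it (under 0.05 rad); both jars stand upright in the rack (x of rack in the frame of bay between 0.095 and 0.18 m and y of rack in the frame of bay between -0.006 and 0.006 m and z of rack in the frame of bay below 0.011 m and angle between the x axis of rack and the x axis of bay, either way round below 0.1 rad and value of joint gate below 0.05 rad and linear speed of rack below 0.01 m/s and angle between each of jam_left, jam_right's own z axis and vertical below 0.1 rad and z of each of jam_left, jam_right in the frame of rack below 0.01 m); the robot touches nothing.
It fails at once if the gate touches the rack or one of its jars (contact force between gate and rack above 0.3 N or contact force between gate and jam_left above 0.3 N or contact force between gate and jam_right above 0.3 N).
It fails at once if the rack or a jar is lifted (by 12 mm or more) (z of rack in the frame of bay above 0.02 m or z of any of jam_left, jam_right in the frame of rack above 0.018 m).
It fails at once if a jar in the rack tips over (angle between any of jam_left, jam_right's own z axis and vertical above 0.35 rad).
It fails at once if something else on the table is moved by 20 mm or more (distance of any of cherry_jar, lids, cordial, mug, pickle_jar, spoon, bowl from where it was at the start of the episode above 0.02 m).
It also fails if it takes over 48 s, if anything falls off the work surface, if the arm or the gripper's body presses on something with over 40 N, if the wrist force passes 120 N, or if a joint passes its speed limit or range.

### The arm

A 6-joint arm with a two-finger parallel gripper is mounted at the origin on the work surface. World frame = base frame: x ahead of the robot, y to its left, z up, the work surface at z = 0. Lengths are in mm, angles in rad, forces in N, time in s.
With the tool pointing down it reaches from about 350 to 775 mm from the base axis. Payload 5.5 kg.
Tool frame: the origin (TCP) lies midway between the tips of the shut fingers; the grasp point (between the pads) lies 19 mm behind it (bot.grasp_offset is the distance from the TCP to the grasp point, in mm); z points along the fingers, y is the line along which they close (so a half turn about z gives the same grasp; the last joint's range is limited). The gripper opens to 85 mm and grips with 20 to 120 N. Pads are 22 mm wide; open, the fingers measure 114 mm over their backs; the gripper's body (76 mm by 85 mm) begins 54 mm behind the grasp point. The pads swing forward as they close: fully open they stand 13 mm farther back than shut.
Start: joints at [-1.326, 0.313, 0.046, 1.304, 0, 1.431], TCP at [215.839, -532.997, 231.323] pointing down, gripper open.
Joint ranges: [-2.76, 2.76], [-0.86, 1.69], [-1.03, 1.26], [-2.2, 2.34], [-1.47, 1.5], [-3.14, 3.14]. Speed limits (rad/s): [2.57, 2.57, 3.14, 3.14, 3.14, 3.14].

### API

Orientations are given as a rotation vector (axis times angle).
In Python, from station import read_state, get_image, order, boxes_of, bot gives the robot as it stands.
- The arm moves only by the tool apply_moves, never from a script. Its argument "rows" is one flat list of numbers, 7 for each row, row after row: the turn, a rotation vector about the world's x, y, z in rad, then the shift along the world's x, y, z in mm, then the closure, from 0 (fully open) to 1 (shut). A call has 1 to 10 rows; each row is the pose to reach, as a shift and turn from the pose commanded when the call began; what a row does not reach only later rows make up. A row lasts 1/8 s, in which the tool goes at most 62.5 mm and 10.7 degrees, less where a joint would pass 70% of its speed; a pose out of reach is approached as far as the arm can. A call with a gripper value outside its range is refused whole. The fingers move at their own pace and stop on an object; the grip force is fixed at half the most. Time passes only in rows, so rows that repeat a pose let the fingers close. It gives the time, the measured TCP pose, the force, the opening and the grip force at its end, in the units of the state.
- read_state(): the state, without advancing time (a new reading comes with each control period).
- get_image(name): name is "side" or "top" or "wrist"; returns a dict with "img" (384x512x3 uint8, red, green, blue), "intrinsics" (3x3 intrinsics, pixels), "T" (4x4, takes a point from camera to world coordinates). Camera axes: x right, y down, z forward; pixel columns grow to the right and rows downward; lengths in mm; the calibration is good to about 2 mm. A picture is of the moment at which its call begins. There is no depth.
- order.finish_job(): hands the job in; it is judged then, once.
Trained networks look in the newest picture that a camera, given by its name, has taken for a name from the list of things; names that differ only in an ending like _2 or _b are one class to them, and where a whole thing is asked for, a point or a joint stands for the part that bears it (a point fixed in the world has none). Each returns a list of dicts, best first, with "p" (0 to 1); they miss things now and then, are a little off and sometimes report something else, mostly with a low value. They report only what shows in the picture. A call takes as long as a camera call. They do not tell look-alikes from the thing itself.
- boxes_of(camera, label): "box" ([left, top, width, height] in pixels, round what is visible of it).
The state is a dict: "t": time; "q": joint angles; "qvel": joint speeds; "joint_torque": joint torques, N m; "eef_pos": TCP position; "eef_rot": TCP orientation; "force": force on the tool from outside, world axes, zero at the start; "ft_torque": the same for the moment, N m; "width": opening from 0.0 (shut) to 1.0 (fully open); "grasp_force": force on a finger pad.
Only numpy, scipy, OpenCV 4.12 (cv2) and the standard library are available. Lean on these libraries where they do the work, as an engineer would, in place of code of your own. Each camera call takes 0.05 s, during which the arm holds its last target. There are 200 camera calls.

## Working session

There is one attempt and no reset: what is moved stays moved. The work goes in short steps, Python scripts to look and compute and a tool call to move; the robot and the scene stay as the last step left them, time stands still between calls to the robot, and variables do not carry over. Pictures are saved under pics/ and viewed, at most 10 in all, crops included, and the job is handed in when it is done.

Besides the shell and the picture viewer there is one more tool, called after ">>>" as name(argument=value, ...) on one line, values as JSON. apply_moves: Moves the arm, as the interface text tells. Its arguments: {"type":"object","properties":{"rows":{"type":"array"}},"required":["rows"]}

```bash
mkdir -p pics; ls; python3 - <<'E'
from station import *
import cv2,numpy as np
ims=[]
for c in("top","side"):
    d=get_image(c);ims.append(d);cv2.imwrite(f"pics/{c}0.png",d["img"][:,:,::-1])
    np.savez(f"pics/{c}0.npz",**d)
    print(c,d["intrinsics"].round(1).tolist(),d["T"].round(3).tolist())
    for l in("bay","gate","rack","jam_left","cherry_jar","lids"):
        print(l,[(np.round(b["box"]).tolist(),round(b["p"],2)) for b in boxes_of(c,l)][:4])
s=read_state();print(s)
E
```

```text
pics
top [[364.3, 0.0, 256.2], [0.0, 364.3, 187.8], [0.0, 0.0, 1.0]] [[-0.132, -0.962, 0.239, 271.661], [-0.991, 0.128, -0.03, -0.442], [-0.002, -0.24, -0.971, 1097.058], [0.0, 0.0, 0.0, 1.0]]
bay [([218.0, 70.0, 79.0, 144.0], 0.57), ([368.0, 123.0, 46.0, 38.0], 0.38)]
gate [([230.0, 154.0, 28.0, 9.0], 0.77)]
rack [([233.0, 238.0, 42.0, 30.0], 0.78), ([246.0, 167.0, 40.0, 26.0], 0.56)]
jam_left [([249.0, 169.0, 19.0, 17.0], 0.56)]
cherry_jar [([184.0, 182.0, 26.0, 27.0], 0.61)]
lids [([301.0, 191.0, 24.0, 19.0], 0.79)]
side [[429.1, 0.0, 255.3], [0.0, 429.1, 192.7], [0.0, 0.0, 1.0]] [[0.984, -0.115, 0.137, 342.949], [-0.178, -0.611, 0.772, -964.703], [-0.005, -0.784, -0.621, 851.409], [0.0, 0.0, 0.0, 1.0]]
bay [([240.0, 178.0, 166.0, 67.0], 0.97)]
gate [([288.0, 184.0, 9.0, 25.0], 0.56)]
rack [([178.0, 195.0, 34.0, 40.0], 0.94), ([262.0, 197.0, 18.0, 38.0], 0.63), ([266.0, 194.0, 15.0, 13.0], 0.23)]
jam_left [([265.0, 193.0, 18.0, 18.0], 0.59)]
cherry_jar [([243.0, 153.0, 17.0, 33.0], 0.59), ([291.0, 183.0, 6.0, 27.0], 0.55)]
lids [([239.0, 252.0, 27.0, 20.0], 0.59)]
{'t': 0.7, 'q': array([-1.32558314e+00,  3.13151645e-01,  4.61392481e-02,  1.30360320e+00,
       -2.39521467e-05,  1.43118243e+00]), 'qvel': array([ 0.00100762, -0.00098256,  0.00101853, -0.00175473, -0.00056695,
        0.00052638]), 'joint_torque': array([ 9.57267844e-06, -4.80290866e+01,  2.98748481e+01, -2.34824583e-04,
       -2.86246659e-04, -1.77380491e-05]), 'eef_pos': array([ 215.84542656, -533.0122675 ,  231.36679854]), 'eef_rot': array([ 3.08343792e+00,  6.00727128e-01, -2.25878440e-05]), 'force': array([-0.0999573 , -0.11492236,  0.52102156]), 'ft_torque': array([-0.05029686, -0.00695295,  0.05071966]), 'grasp_force': 0.0, 'width': 0.9999950881235813}
```

```bash
python3 - <<'E'
import cv2
a=cv2.imread("pics/top0.png")[50:290,160:400];cv2.imwrite("pics/a.png",cv2.resize(a,(600,600),interpolation=cv2.INTER_CUBIC))
b=cv2.imread("pics/side0.png")[140:290,160:420];cv2.imwrite("pics/b.png",cv2.resize(b,(780,450),interpolation=cv2.INTER_CUBIC))
E
```

```text
(no output)
```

View pics/a.png

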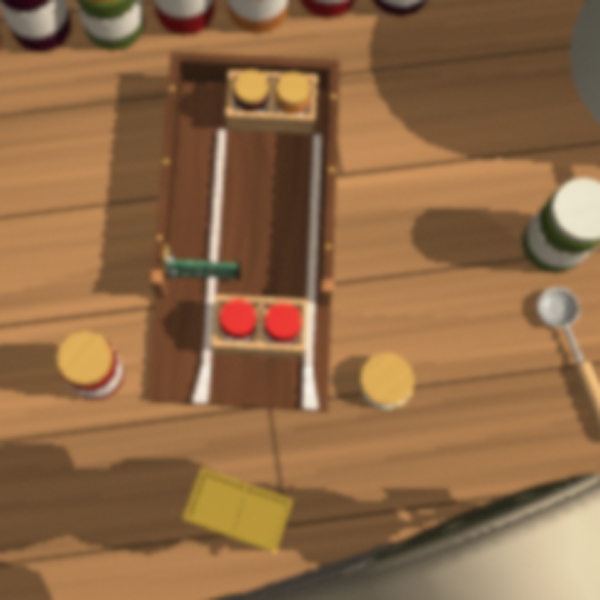

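View pics/b.png

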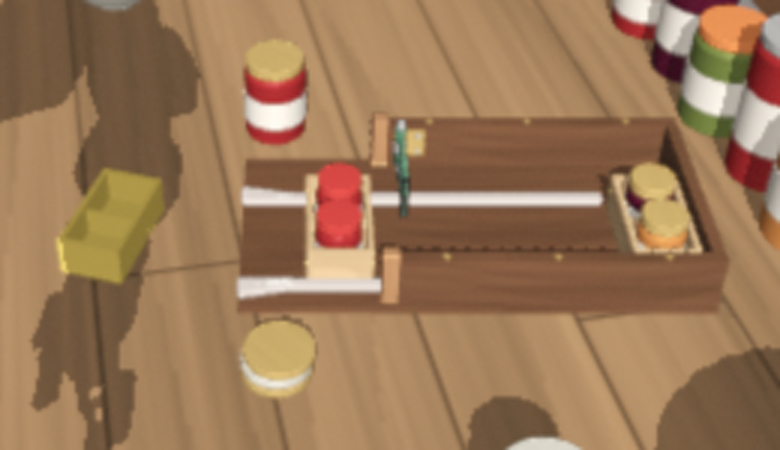

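The top crop shows the red-lidded rack at crop (262,325), in full image about (265,180). It stands on the white runners just before the green gate at crop (200,268). The candidates are:
- **Red-jar rack:** (265,180). This is the one to load.
- **Yellow empty tray:** (255,254), a look-alike to leave alone.
- **Stored rack with brass lids:** (269,90), fixed at the far end.

The side crop confirms the red jars, at crop (340,205).

Next I fit the bay pose from corners in both views.

```bash
cat > h.py <<'E'
import numpy as np
from scipy.optimize import least_squares
from scipy.spatial.transform import Rotation as R
D={c:dict(np.load(f"pics/{c}0.npz")) for c in("top","side")}
def proj(c,P):
    T=D[c]["T"];q=(np.atleast_2d(P)-T[:3,3])@T[:3,:3];u=q@D[c]["intrinsics"].T;return u[:,:2]/u[:,2:]
def b2w(p,P):
    c,s=np.cos(p[2]),np.sin(p[2]);P=np.atleast_2d(P);return np.c_[p[0]+c*P[:,0]-s*P[:,1],p[1]+s*P[:,0]+c*P[:,1],P[:,2]]
E
cat > fit.py <<'E'
from h import *
top=[((-160,132,8),(149,399)),((-160,-88,8),(327,409)),((282,132,62),(172,53)),((200,62,16),(221,130)),((200,-62,16),(317,135)),((-160,62,16),(202,402)),((-160,-62,16),(312,408)),((0,27,64),(240,265))]
side=[((-160,132,8),(246,160)),((-160,-88,8),(238,310)),((200,62,16),(602,199)),((282,132,62),(672,119)),((0,27,64),(403,150+12))]
top=[(a,(b[0]/2.5+160,b[1]/2.5+50)) for a,b in top];side=[(a,(b[0]/3+160,b[1]/3+140)) for a,b in side]
def res(p):
    return np.r_[tuple((proj(c,b2w(p,[a for a,_ in S]))-[b for _,b in S]).ravel() for c,S in(("top",top),("side",side)))]
r=least_squares(res,[500,0,0],loss="soft_l1");print(r.x.round(3));print(res(r.x).reshape(-1,2).round(1).tolist())
np.save("bay.npy",r.x)
# rack x: jar lids z=70 in top (rack centre) y=+-~25
def rx(px,c,z):
    f=lambda v:(proj(c,b2w(r.x,[v[0],v[1],z]))-px).ravel()
    return least_squares(f,[-50,0]).x.round(1)
t=lambda a,b:np.array((a/2.5+160,b/2.5+50)); s=lambda a,b:np.array((a/3+160,b/3+140))
for n,px,c,z in[("lidL",t(239,318),"top",70),("lidR",t(284,322),"top",70),("rearL",t(211,346),"top",48),("rearR",t(305,352),"top",48),("frontL",t(217,295),"top",48),("frontR",t(312,303),"top",48),("s lidL",s(340,180),"side",70),("s lidR",s(340,218),"side",70),("s frontR",s(375,250),"side",48),("s rearR",s(306,245),"side",48),
 ("cherry",t(86,357),"top",95),("lids",t(387,380),"top",28),("lids s",s(279,345),"side",28),("cherry s",s(276,60),"side",95)]:print(n,rx(px,c,z))
E
python3 fit.py; python3 - <<'E'
from station import *
from scipy.spatial.transform import Rotation as R
print(R.from_rotvec(read_state()["eef_rot"]).as_matrix().round(3))
E
```

```text
[ 6.17619e+02 -7.17170e+01 -1.86000e-01]
[[-0.8, 0.6], [0.5, 0.4], [-0.8, -0.8], [0.4, -0.2], [0.1, -0.3], [0.9, 0.1], [-1.9, -0.1], [0.2, -0.1], [-0.6, 0.1], [-0.4, -0.3], [-0.6, -0.5], [0.8, -0.0], [0.9, 6.9]]
lidL [-67.5  25. ]
lidR [-69.6 -27.8]
rearL [-97.6  56.7]
rearR [-99.  -54.9]
frontL [-34.2  53.4]
frontR [-38.1 -61. ]
s lidL [-63.5  23.7]
s lidR [-64.9 -31.6]
s frontR [-32.7 -51.2]
s rearR [-96.2 -44.4]
cherry [-129.4  194.8]
lids [-123.3 -155.3]
lids s [-120.2 -151.5]
cherry s [-126.6  191.1]
[[ 0.927  0.375  0.   ]
 [ 0.375 -0.927 -0.   ]
 [-0.     0.    -1.   ]]
```

```bash
cat > plan.py <<'E'
from h import *
bay=np.load("bay.npy");H=np.array([0,111.])
def poly(c,u):
    v=np.array([-u[1],u[0]]);return np.array([c+a*7.25*u+b*11*v for a in(-1,1) for b in(-1,1)])
def pose(f1x,f1y,al,S=49.75):
    a=np.radians(al);u=np.array([np.cos(a),np.sin(a)]);c=np.array([f1x,f1y])-S*u
    P1,P2=poly(c+S*u,u),poly(c-S*u,u)
    th=0
    E=np.vstack([np.linspace(P1[i],P1[j],20) for i,j in((0,1),(1,3),(3,2),(2,0))])
    for t in np.arange(0,1.5,.01):
        q=E-H;d=q@[np.sin(t),-np.cos(t)];n=q@[np.cos(t),np.sin(t)]
        if (((d>0)&(d<84)&(n>-3)&(n<40))).any(): th=t
    w=b2w(bay,[c[0],c[1],0])[0,:2]
    return w,al+np.degrees(bay[2]),dict(th=round(th,2),rear=P2[:,0].max().round(1),F1front=P1[:,0].max().round(1),F1y=(P1[:,1].min().round(1),P1[:,1].max().round(1)),F2=(c-S*u).round(1).tolist())
if __name__=="__main__":
    psi0=np.degrees(np.arctan2(-.927,.375))
    for w in[(-45,77,30),(-22,77,30),(0,77,30),(25,77,30),(50,77,30),(54,77,40),(58,77,50),(62,77,60),(65,77,70),(68,77,80),(71,77,90),(74,77,100)]:
        p,a,i=pose(*w);print(w,p.round(1)-[215.84,-533.0],"turn",np.radians(a-psi0).round(3),i)
E
python3 plan.py
```

```text
(-45, 77, 30) [324.86 528.8 ] turn 1.524 {'th': 0, 'rear': np.float64(-119.4), 'F1front': np.float64(-33.2), 'F1y': (np.float64(63.8), np.float64(90.2)), 'F2': [-131.2, 27.3]}
(-22, 77, 30) [347.46 524.5 ] turn 1.524 {'th': 0, 'rear': np.float64(-96.4), 'F1front': np.float64(-10.2), 'F1y': (np.float64(63.8), np.float64(90.2)), 'F2': [-108.2, 27.3]}
(0, 77, 30) [369.06 520.5 ] turn 1.524 {'th': np.float64(0.35), 'rear': np.float64(-74.4), 'F1front': np.float64(11.8), 'F1y': (np.float64(63.8), np.float64(90.2)), 'F2': [-86.2, 27.3]}
(25, 77, 30) [393.66 515.9 ] turn 1.524 {'th': np.float64(0.98), 'rear': np.float64(-49.4), 'F1front': np.float64(36.8), 'F1y': (np.float64(63.8), np.float64(90.2)), 'F2': [-61.2, 27.3]}
(50, 77, 30) [418.26 511.2 ] turn 1.524 {'th': np.float64(1.23), 'rear': np.float64(-24.4), 'F1front': np.float64(61.8), 'F1y': (np.float64(63.8), np.float64(90.2)), 'F2': [-36.2, 27.3]}
(54, 77, 40) [425.76 502.6 ] turn 1.698 {'th': np.float64(1.24), 'rear': np.float64(-9.6), 'F1front': np.float64(66.6), 'F1y': (np.float64(63.9), np.float64(90.1)), 'F2': [-22.2, 13.0]}
(58
[... 410 characters left out ...]
: np.float64(1.23), 'rear': np.float64(43.8), 'F1front': np.float64(77.8), 'F1y': (np.float64(66.4), np.float64(87.6)), 'F2': [31.0, -16.5]}
(68, 77, 80) [465.26 477.8 ] turn 2.397 {'th': np.float64(1.25), 'rear': np.float64(62.8), 'F1front': np.float64(80.1), 'F1y': (np.float64(68.0), np.float64(86.0)), 'F2': [50.7, -21.0]}
(71, 77, 90) [476.56 474.9 ] turn 2.571 {'th': np.float64(1.27), 'rear': np.float64(82.0), 'F1front': np.float64(82.0), 'F1y': (np.float64(69.8), np.float64(84.2)), 'F2': [71.0, -22.5]}
(74, 77, 100) [488.16 473.5 ] turn 2.746 {'th': np.float64(1.29), 'rear': np.float64(103.4), 'F1front': np.float64(86.1), 'F1y': (np.float64(68.0), np.float64(86.0)), 'F2': [91.3, -21.0]}
```

>>> apply_moves(rows=[0,0,0.15,32,53,0,0,0,0,0.3,65,106,0,0,0,0,0.46,97,159,0,0,0,0,0.61,130,212,0,0,0,0,0.76,162,264,0,0,0,0,0.91,195,317,0,0,0,0,1.07,227,370,0,0,0,0,1.22,260,423,0,0,0,0,1.37,292,476,0,0,0,0,1.524,325,529,0,0])

```text
t: 1.95
eef_pos: [541.8, -2.1, 231.7]
eef_rot: [1.809, 2.567, 0.001]
force: [1.3, -1.1, -0.4]
width: 1.0
grasp_force: 0.0
```

>>> apply_moves(rows=[0,0,0,0,0,-40,0,0,0,0,0,0,-80,0,0,0,0,0,0,-110,0,0,0,0,0,0,-110,0,0,0,0,0,0,-110,0])

```text
t: 2.58
eef_pos: [541.6, -4.2, 122.6]
eef_rot: [1.815, 2.562, 0.001]
force: [-0.3, -0.3, 0.1]
width: 0.999
grasp_force: 0.0
```

```bash
python3 - <<'E'
from station import *
import cv2,numpy as np
a=get_image("top")["img"][50:290,160:400,::-1];b=get_image("side")["img"][110:260,160:420,::-1]
w=get_image("wrist")
cv2.imwrite("pics/c.png",np.hstack([cv2.resize(a,(400,400)),cv2.resize(w["img"][:,:,::-1],(400,300))[:300].repeat(1,0) if 0 else cv2.copyMakeBorder(cv2.resize(w["img"][:,:,::-1],(400,300)),0,100,0,0,cv2.BORDER_CONSTANT)]))
s=read_state();print(s["t"],s["eef_pos"],s["eef_rot"],s["q"],s["width"])
from scipy.spatial.transform import Rotation as R
M=R.from_rotvec(s["eef_rot"]).as_matrix();print(M.round(3))
E
```

```text
2.725 [542.05568793  -4.29437311 123.07244772] [1.81477980e+00 2.56091040e+00 2.22525312e-03] [-1.56046588e-01  3.04481481e-01 -2.38759209e-01  1.02437059e+00
  2.92719013e-06  1.07696410e+00] 1.000072851644327
[[-0.331  0.943  0.003]
 [ 0.943  0.331 -0.   ]
 [-0.002  0.003 -1.   ]]
```

View pics/c.png

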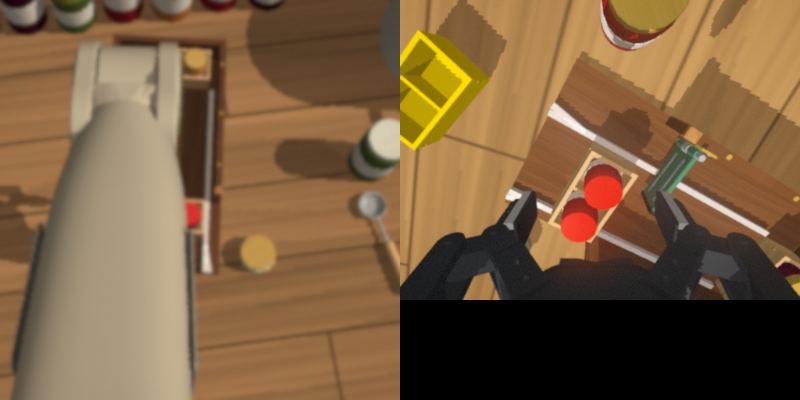

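The wrist view shows the rack with its two red jars at (590,195) in the composite, and the gate at (672,175), with a finger on either side. I'll overlay my model on this view to check the fit.

```bash
python3 - <<'E'
from station import *
from h import *
import cv2
w=get_image("wrist");np.savez("pics/wrist0.npz",**w);D["wrist"]=w;bay=np.load("bay.npy")
im=cv2.resize(w["img"][:,:,::-1],None,fx=1.5,fy=1.5,interpolation=cv2.INTER_CUBIC)
def line(P,c,cl=False): cv2.polylines(im,[np.round((proj("wrist",b2w(bay,P))+.5)*1.5*8-4).astype(int)],cl,c,1,cv2.LINE_AA,3)
line([(-97,56,48),(-35,56,48),(-35,-56,48),(-97,-56,48)],(255,0,0),True)
for y in(58,-58):line([(-160,y,16),(200,y,16)],(255,255,0))
line([(3,111,64),(3,27,64),(-3,27,64),(-3,111,64)],(255,0,255),True)
line([(-160,132,8),(-160,-88,8)],(0,255,255))
cv2.imwrite("pics/d.png",im)
E
```

```text
(no output)
```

View pics/d.png

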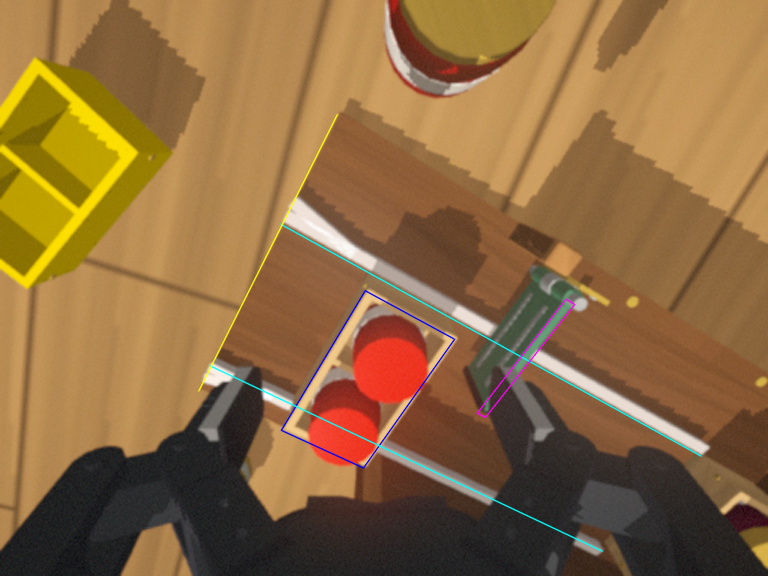

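The overlay matches the runners, board edge, gate top and rack outline to within a few pixels (2–3 mm), so I'll lower the tool to z ≈ 15.

>>> apply_moves(rows=[0,0,0,0,0,-25,0,0,0,0,0,0,-50,0,0,0,0,0,0,-70,0,0,0,0,0,0,-85,0,0,0,0,0,0,-96,0,0,0,0,0,0,-106,0,0,0,0,0,0,-106,0])

```text
t: 3.65
eef_pos: [540.4, -4.0, 14.8]
eef_rot: [-1.816, -2.563, 0.001]
force: [-0.2, -0.3, 0.2]
width: 1.0
grasp_force: 0.0
```

>>> apply_moves(rows=[0,0,0,5,-1,0,0,0,0,0,10,-1.9,0,0,0,0,0,15,-2.8,0,0,0,0,0,20,-3.8,0,0,0,0,0,25,-4.7,0,0,0,0,0,29,-5.5,0,0,0,0,0,33,-6.2,0,0,0,0,0,37,-7,0,0,0,0,0,41,-7.7,0,0,0,0,0,44,-8.3,0,0])

```text
t: 4.9
eef_pos: [582.4, -11.1, 14.8]
eef_rot: [-1.813, -2.56, 0.001]
force: [-7.8, 4.7, 5.0]
width: 0.998
grasp_force: 4.1
```

```bash
python3 - <<'E'
from station import *
import cv2
w=get_image("wrist");cv2.imwrite("pics/e.png",w["img"][:,:,::-1]);print(read_state()["force"])
E
```

```text
[-5.44688675  3.47729496  3.87958136]
```

View pics/e.png

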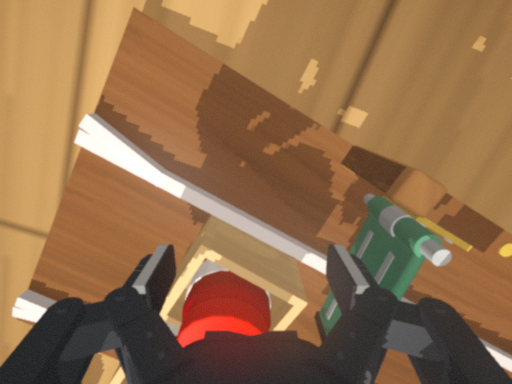

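F1 (right, about (345,275)) is on the gate leaf and opening it, and F2 (left) is behind the rack. Forces are low, so I'll go on.

>>> apply_moves(rows=[0,0,0,5,-1,0,0,0,0,0,10,-1.9,0,0,0,0,0,15,-2.8,0,0,0,0,0,20,-3.8,0,0,0,0,0,25,-4.7,0,0])

```text
t: 5.58
eef_pos: [605.5, -15.5, 14.0]
eef_rot: [-1.811, -2.557, 0.004]
force: [-9.8, 3.1, 3.2]
width: 0.998
grasp_force: 4.9
```

```bash
python3 - <<'E'
from station import *
import cv2,numpy as np
w=get_image("wrist")["img"];s=get_image("side")["img"][140:260,220:420]
cv2.imwrite("pics/f.png",np.vstack([cv2.resize(w,(400,300)),cv2.resize(s,(400,240))])[:,:,::-1]);print(read_state()["force"])
E
```

```text
[-6.19048168  2.93477293  1.96423428]
```

View pics/f.png

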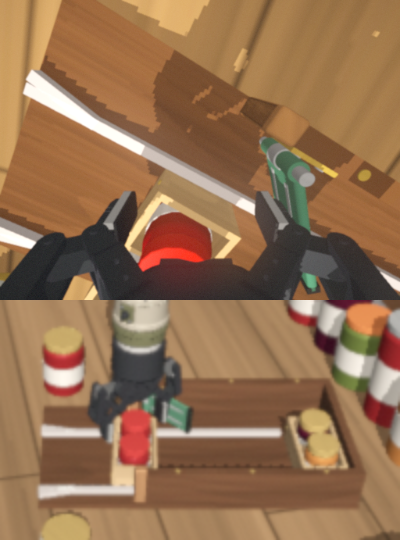

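The gate is open about 1 rad, clear ahead of the rack front, and the rack is following. Next is the last straight stretch, after which I rotate.

>>> apply_moves(rows=[0,0,0,5,-1,0,0,0,0,0,10,-1.9,0,0,0,0,0,15,-2.8,0,0,0,0,0,20,-3.8,0,0,0,0,0,24.6,-4.7,0,0])

```text
t: 6.3
eef_pos: [632.2, -21.1, 14.2]
eef_rot: [-1.813, -2.56, 0.003]
force: [-5.2, 0.8, 0.1]
width: 0.999
grasp_force: 2.8
```

>>> apply_moves(rows=[0,0,0.058,2.5,-2.9,0,0,0,0,0.116,5,-5.8,0,0,0,0,0.174,7.5,-8.6,0,0,0,0,0.232,10.4,-11.3,0,0,0,0,0.29,13.3,-13.9,0,0,0,0,0.349,16.3,-16.5,0,0,0,0,0.407,19.6,-18.9,0,0,0,0,0.465,22.9,-21.2,0,0,0,0,0.524,26.3,-23.5,0,0])

```text
t: 7.42
eef_pos: [658.8, -44.6, 14.1]
eef_rot: [-1.086, -2.943, 0.0]
force: [-4.3, 1.8, -0.5]
width: 1.0
grasp_force: 2.4
```

```bash
python3 - <<'E'
from station import *
import cv2,numpy as np
w=get_image("wrist")["img"];s=get_image("side")["img"][140:260,220:420]
cv2.imwrite("pics/g.png",np.vstack([cv2.resize(w,(400,300)),cv2.resize(s,(400,240))])[:,:,::-1]);print(read_state()["force"])
E
```

```text
[-2.37902855 -0.80231921 -0.8624342 ]
```

View pics/g.png

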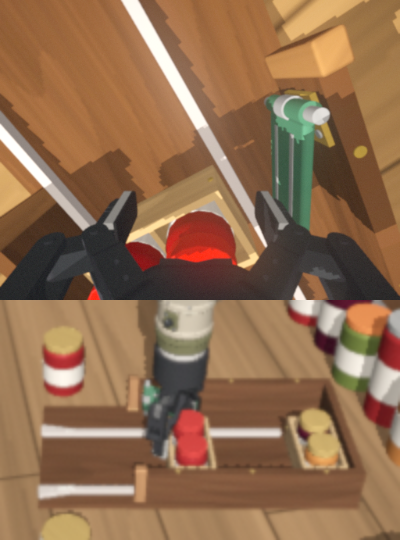

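The rack is about halfway through the gateway and the gate is held against the left side by F1. I'll finish the rotation.

>>> apply_moves(rows=[0,0,0.058,3.3,-1.9,0,0,0,0,0.116,6.6,-3.8,0,0,0,0,0.174,10,-5.6,0,0,0,0,0.232,13.5,-7.1,0,0,0,0,0.29,17,-8.6,0,0,0,0,0.349,20.7,-9.9,0,0,0,0,0.407,24.4,-10.9,0,0,0,0,0.465,28.2,-11.9,0,0,0,0,0.523,32,-12.8,0,0])

```text
t: 8.65
eef_pos: [691.9, -58.0, 14.6]
eef_rot: [-0.29, -3.126, 0.0]
force: [-3.0, -1.1, -0.5]
width: 0.998
grasp_force: 1.7
```

>>> apply_moves(rows=[0,0,0.05,3.3,-0.5,0,0,0,0,0.09,6,-0.8,0,0,0,0,0.13,8.6,-1.1,0,0,0,0,0.155,10.3,-1.3,0,0,0,0,0.17,11.3,-1.4,0,0,0,0,0.175,11.6,-1.4,0,0,0,0,0.175,11.6,-1.4,0,0])

```text
t: 9.52
eef_pos: [703.2, -60.3, 14.6]
eef_rot: [-0.02, -3.139, 0.002]
force: [-4.9, -2.1, -1.0]
width: 0.998
grasp_force: 2.0
```

```bash
python3 - <<'E'
from station import *
import cv2,numpy as np
w=get_image("wrist")["img"];s=get_image("side")["img"][140:260,220:420]
cv2.imwrite("pics/i.png",np.vstack([cv2.resize(w,(400,300)),cv2.resize(s,(400,240))])[:,:,::-1]);print(read_state()["force"])
E
```

```text
[-4.95068188 -2.48113663  0.32755415]
```

View pics/i.png

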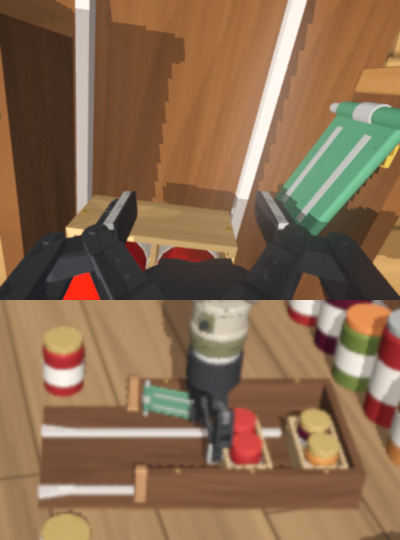

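The gate rests on F1 with the rack fully past it and the jars upright. I'll back off slightly and lift straight up.

>>> apply_moves(rows=[0,0,0,-2.5,0.5,0,0,0,0,0,-5,1,0,0,0,0,0,-5,1,10,0,0,0,0,-5,1,30,0,0,0,0,-5,1,60,0,0,0,0,-5,1,100,0,0,0,0,-5,1,140,0,0,0,0,-5,1,170,0,0,0,0,-5,1,180,0,0,0,0,-5,1,180,0])

```text
t: 10.88
eef_pos: [699.8, -58.2, 196.0]
eef_rot: [0.017, 3.14, 0.0]
force: [-0.6, -0.4, -1.2]
width: 0.999
grasp_force: 0.0
```

>>> apply_moves(rows=[0,0,0,-25,0,15,0,0,0,0,-60,0,30,0,0,0,0,-100,0,30,0,0,0,0,-140,0,30,0,0,0,0,-160,0,30,0,0,0,0,-160,0,30,0,0,0,0,-160,0,30,0,0,0,0,-160,0,30,0])

```text
t: 11.88
eef_pos: [540.1, -58.4, 224.7]
eef_rot: [-0.017, -3.141, -0.0]
force: [-0.0, 0.2, 0.2]
width: 0.997
grasp_force: 0.0
```

```bash
python3 - <<'E'
from station import *
from h import *
import cv2
w=get_image("wrist");D["wrist"]=w;bay=np.load("bay.npy")
im=w["img"][:,:,::-1].copy()
def line(P,c): cv2.polylines(im,[np.round(proj("wrist",b2w(bay,P))*8).astype(int)],True,c,1,cv2.LINE_AA,3)
line([(3,111,64),(3,27,64),(-3,27,64),(-3,111,64)],(255,0,255))
line([(95,56,48),(157,56,48),(157,-56,48),(95,-56,48)],(255,0,0))
s=cv2.resize(get_image("side")["img"][140:260,220:420,::-1],(400,240))
cv2.imwrite("pics/j.png",np.vstack([cv2.resize(im,(400,300)),s]));print(read_state()["force"],read_state()["t"])
E
```

```text
[-0.31751204  0.95684441 -0.49925644] 11.975
```

View pics/j.png

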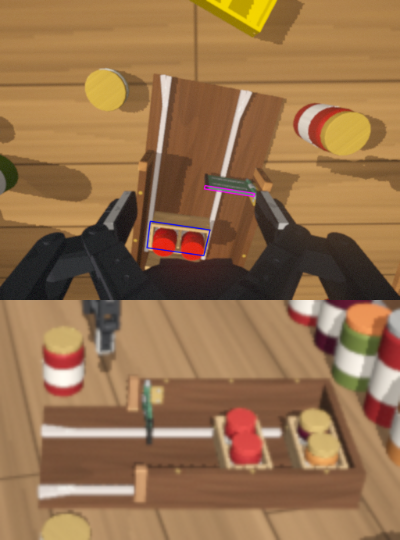

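The gate is shut, matching the overlay. The rack is straight at about bay x 130 with both jars upright, and the bystanders are in place. Handing in.

```bash
python3 -c "
from station import order
print(order.finish_job())"
```

```text
the job is handed in; nothing more can be done
None
```

I loaded the rack with both jars upright to about 130 mm past the gate and handed the job in. In the final images the gate was shut behind it, the nearby bystanders were in place, and the arm was clear. The hand-in call returned no verdict.

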